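# Close the air-filter housing

### The job

On the workshop bench, close the blue air-filter housing with the bare-metal lid, the one with the lip sticking out of one end: holding it by its handle at a tilt, hook the lip under the housing's red ledge, then swing the other end down until the lid lies flat on the rim inside the walls, and let go. Leave the plain green lid where it is.

Things in the scene. Friction and masses are not known exactly. Their poses are not given: they have to be found in the camera images.
- lid_handle (a point): Centre of the black handle of the loose aluminium lid (0.3 kg, flat on the bench), 27 mm above the lid's underside. The handle is a solid upright bar, 14 mm thick (x), 60 long (y), 44 tall, on the middle of a plate 150 (x) x 110 (y) x 5 mm. A lip continues the plate at its -x end. Axes: x from the lip end to the other end, z up out of the plate.
- lid_lip (a point): Tip of the lid's flat lip (22 mm long, 70 wide, 5 thick): middle of its end edge, half-way through the thickness, 97 mm from the handle's centre along the lid's -x and 24.5 mm below it. Axes as the lid's. It hooks with the lip end low and the other end 10 to 20 degrees up.
- housing: Fixed blue open box with a filter in it, red ledge at its -x end (robot side). x away from the ledge, z up, origin on the bench under the seated lid's middle. In mm: lid rests on a rim at z 70, in a recess x -104 to 82, y -65 to 65; walls 8 thick, top z 98. Ledge overhangs x -104 to -82, underside z 96, top 102. Seated: lip tip x -97 (play 7, sideways 10), handle centre z 97, axes parallel.
- plain_handle (a point): Centre of the handle of the other loose lid: painted green, no lip, plate 135 x 110 x 5 mm, same black handle, 27 mm above its underside. Not needed; it stays where it is.

How it is judged:
On the way:
1. the lid's lip is under the housing's ledge with the lid tilted (4 degrees or more) (x of lid_lip in the frame of housing between -0.108 and -0.086 m and y of lid_lip in the frame of housing between -0.04 and 0.04 m and z of lid_lip in the frame of housing between 0.066 and 0.096 m and angle between lid_handle's own z axis and vertical above 0.07 rad), for 0.1 s.
At the end, for the whole second after the job is handed in: The lid lies flat on the housing's rim (within 4 mm of its resting height and 3.4 degrees of level, within 11 degrees of the housing's direction), its lip at least 4 mm under the ledge, and the plain green lid is within 30 mm of where it started (x of lid_lip in the frame of housing between -0.108 and -0.086 m and y of lid_lip in the frame of housing between -0.04 and 0.04 m and z of lid_lip in the frame of housing between 0.066 and 0.077 m and z of lid_handle in the frame of housing between 0.092 and 0.101 m and angle between lid_handle's own z axis and vertical below 0.06 rad and angle between the x axis of lid_handle and the x axis of housing, either way round below 0.2 rad and distance of plain_handle from where it was at the start of the episode below 0.03 m); the robot touches nothing.
It fails at once if the plain green lid is shifted by more than 30 mm (distance of plain_handle from where it was at the start of the episode above 0.03 m).
It also fails if it takes over 40 s, if anything falls off the work surface, if the arm or the gripper's body presses on something with over 40 N, if the wrist force passes 120 N, or if a joint passes its speed limit or range.

### The arm

A 6-joint arm with a two-finger parallel gripper is mounted at the origin on the work surface. World frame = base frame: x ahead of the robot, y to its left, z up, the work surface at z = 0. Lengths are in m, angles in rad, forces in N, time in s.
With the tool pointing down it reaches from about 0.35 to 0.975 m from the base axis. Payload 4.9 kg.
Tool frame: the origin (TCP) lies midway between the tips of the shut fingers; the grasp point (between the pads) lies 19 mm behind it; x points along the fingers, z is the direction in which the jaws open and shut, and the axes are right-handed (so a half turn about x gives the same grasp; the last joint's range is limited). The gripper opens to 85 mm and grips with 20 to 120 N. Pads are 22 mm wide; open, the fingers measure 114 mm over their backs; the gripper's body (76 mm by 85 mm) begins 54 mm behind the grasp point. The pads swing forward as they close: fully open they stand 13 mm farther back than shut.
Start: joints at [1.17, 0.053, 1.613, -0, 1.476, -0.119], TCP at [0.174, 0.6, 0.231] pointing down, gripper open.
Joint ranges: [-3.01, 3.01], [-1.01, 2.22], [0.06, 2.58], [-1.02, 4.17], [0.09, 2.62], [-3.14, 3.14]. Speed limits (rad/s): [2.57, 2.57, 3.14, 3.14, 3.14, 3.14].

### API

Orientations are given as a unit quaternion [w, x, y, z].
In Python, from plant import state, cams, workorder, nets gives the robot as it stands.
- The arm moves only by the tool play_rows, never from a script. Its argument "motion" is a list of rows, each a list of 3 entries, a list of its own where there are three numbers: the closure, from -1 (fully open) to 1 (shut), then the shift along the world's x, y, z in m, then the turn about the world's z in rad. A call has 1 to 5 rows; each row is the pose to reach, as a shift and turn from the pose commanded when the call began; what a row does not reach only later rows make up. A row lasts 1/10 s, in which the tool goes at most 50 mm and 8.59 degrees, less where a joint would pass 70% of its speed; a pose out of reach is approached as far as the arm can. A call with a gripper value outside its range is refused whole. The fingers move at their own pace and stop on an object; the grip force is fixed at half the most. Time passes only in rows, so rows that repeat a pose let the fingers close. It gives the time, the measured TCP pose, the force and the opening at its end, in the units of the state.
- state(): the state, without advancing time (a new reading comes with each control period).
- cams.grab_frame(name): name is "side" or "top" or "wrist"; returns (picture, depth): 400x640x3 uint8, red, green, blue; 400x640 float32, m along the optical axis (not along the pixel's ray), 0 where there is no reading.
- cams.camera_info(name): a dict with "K" (3x3 intrinsics, pixels), "rvec" (rotation vector, rad) and "tvec" (3), from world to camera coordinates, as OpenCV has them. Camera axes: x right, y down, z forward; pixel columns grow to the right and rows downward; lengths in m; the calibration is good to about 2 mm. A picture is of the moment at which its call begins: read the wrist's pose just before it. camera_info takes no time and is no camera call; for the wrist camera it gives the pose at the moment of the call.
- workorder.job_done(): hands the job in, once; it reports no verdict.
Trained networks look in the newest picture that a camera, given by its name, has taken for a name from the list of things; names that differ only in an ending like _2 or _b are one class to them, and where a whole thing is asked for, a point or a joint stands for the part that bears it (a point fixed in the world has none). Each returns a list of dicts, best first, with "score" (0 to 1); they miss things now and then, are a little off and sometimes report something else, mostly with a low value. They report only what shows in the picture. A call takes as long as a camera call.
- nets.recognise(camera, target): "at" ([x, y, z] in m, in world coordinates, good to about 4 mm: the middle of the surface that is visible of it).
- nets.landmark_of(camera, target): "at" ([x, y, z] in m, in world coordinates, good to about 4 mm: a listed point, or the origin of a listed thing).
The state is a dict: "time": time; "joint_pos": joint angles; "joint_vel": joint speeds; "joint_efforts": joint torques, N m; "tool_pos": TCP position; "tool_rot": TCP orientation; "contact_force": force on the tool from outside, world axes, zero at the start; "ft_torque": the same for the moment, N m; "gripper_width": opening from 0.0 (shut) to 1.0 (fully open).
Only numpy, scipy, OpenCV 4.12 (cv2) and the standard library are available. Lean on these libraries where they do the work, as an engineer would, in place of code of your own. Each camera call takes 0.05 s, during which the arm holds its last target.

## Working session

There is one attempt and no reset: what is moved stays moved. The work goes in short steps, Python scripts to look and compute and a tool call to move; the robot and the scene stay as the last step left them, time stands still between calls to the robot, and variables do not carry over. Pictures are saved under pics/ and viewed, and the job is handed in when it is done.

Besides the shell and the picture viewer there is one more tool, called after "Call:" as name([rows], argument=value, ...), one row to a line, values as JSON. play_rows: Moves the arm, as the interface text tells. Its arguments: {"type":"object","properties":{"motion":{"type":"array","items":{"type":"array"}}},"required":["motion"]}

```bash
ls; mkdir -p pics; cat > h.py <<'E'
import numpy as np,cv2
from plant import state,cams,workorder,nets
def save(c,n):
    p,d=cams.grab_frame(c); cv2.imwrite(f'pics/{n}.png',p[:,:,::-1]); return p,d
def proj(c,P):
    i=cams.camera_info(c); return cv2.projectPoints(np.array(P,float).reshape(-1,3),np.array(i['rvec'],float),np.array(i['tvec'],float),np.array(i['K'],float),None)[0].reshape(-1,2)
def cloud(c,d):
    i=cams.camera_info(c);K=np.array(i['K']);R=cv2.Rodrigues(np.array(i['rvec'],float))[0];t=np.array(i['tvec'],float).ravel()
    v,u=np.indices(d.shape); X=np.stack([(u-K[0,2])/K[0,0]*d,(v-K[1,2])/K[1,1]*d,d],-1)
    W=(X-t)@R; W[d==0]=np.nan; return W
E
python3 - <<'E'
from h import *
np.set_printoptions(precision=4,suppress=True)
s=state(); print(s)
for c in ['top','side','wrist']:
    p,d=save(c,c+'0'); np.savez(c+'0.npz',p=p,d=d,W=cloud(c,d))
    if c!='wrist':
      for t in ['lid_handle','lid_lip','housing','plain_handle']:
        print(c,t,[(np.round(r['at'],4),round(r['score'],2)) for r in nets.landmark_of(c,t)[:3]])
E
```

```text
pics
{'time': 0.0, 'joint_pos': array([ 1.17  ,  0.0533,  1.6143,  0.    ,  1.476 , -0.119 ]), 'joint_vel': array([-0.0006,  0.0002,  0.0006,  0.0004,  0.0019, -0.0008]), 'joint_efforts': array([  0.0001, -39.3687, -37.0175,  -0.0001,   0.007 ,   0.    ]), 'tool_pos': array([0.1736, 0.5998, 0.2301]), 'tool_rot': array([ 0.5646, -0.4252,  0.5659,  0.4245]), 'contact_force': array([ 0.6761,  0.5137, -0.429 ]), 'ft_torque': array([0.0096, 0.0267, 0.0087]), 'gripper_width': 1.0034669818949151}
top lid_handle [(array([ 0.4715, -0.2796,  0.0276]), 0.72)]
top lid_lip [(array([ 0.371 , -0.2687,  0.0031]), 0.56)]
top housing [(array([0.5401, 0.2   , 0.0023]), 0.88)]
top plain_handle [(array([ 0.4763, -0.0692,  0.024 ]), 0.68)]
side lid_handle [(array([ 0.4717, -0.2778,  0.0273]), 0.71)]
side lid_lip [(array([ 0.3718, -0.2695,  0.0035]), 0.57)]
side housing [(array([0.5433, 0.1969, 0.0059]), 0.71)]
side plain_handle [(array([ 0.4771, -0.074 ,  0.0283]), 0.96)]
```

View pics/top0.png

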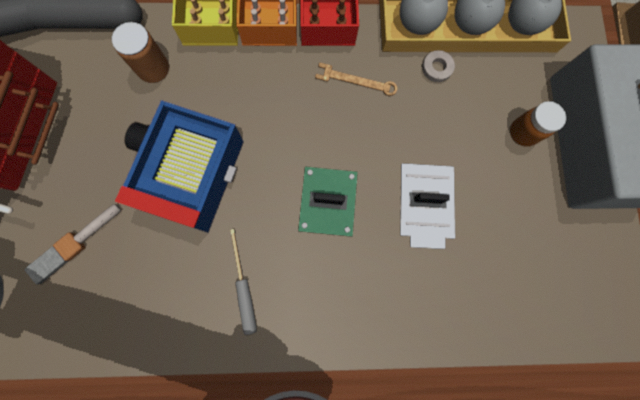

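View pics/side0.png

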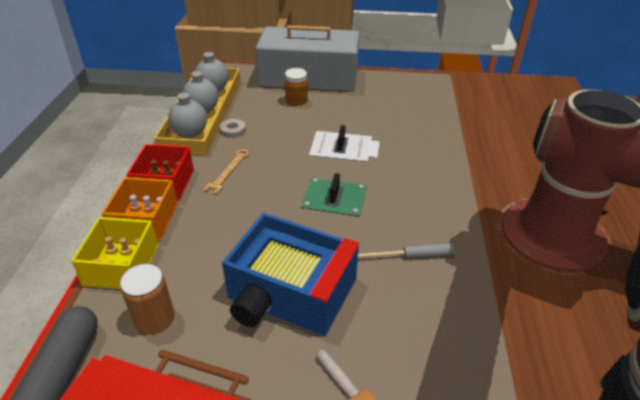

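```bash
python3 - <<'E'
from h import *
np.set_printoptions(precision=4,suppress=True)
def rect(P,n):
    r=cv2.minAreaRect(P.astype(np.float32)*1000); print(n,np.round(r[0],1),np.round(r[1],1),round(r[2],2), len(P))
for c in ['top','side']:
    f=np.load(c+'0.npz');p=f['p'];W=f['W'];hsv=cv2.cvtColor(p,cv2.COLOR_RGB2HSV)
    x,y,z=W[...,0],W[...,1],W[...,2]
    wk=(x>.2)&(x<.8)
    reg=wk&(abs(x-.47)<.13)&(abs(y+.275)<.09)
    m=reg&(hsv[...,2]>150)&(hsv[...,1]<50)&(z<.02); m=cv2.morphologyEx(m.astype(np.uint8),cv2.MORPH_OPEN,np.ones((2,2)))>0
    rect(W[m][:,:2],c+' lid'); print(np.nanmedian(z[m]))
    m=m&(x>.395);rect(W[m][:,:2],c+' plate')
    m=reg&(z>.035); rect(W[m][:,:2],c+' handle'); print(W[m].mean(0),np.percentile(z[m],95))
    reg=wk&(abs(x-.54)<.2)&(abs(y-.2)<.2)
    red=(hsv[...,1]>150)&((hsv[...,0]<8)|(hsv[...,0]>172))
    m=reg&red&(z>.09)&(z<.115); rect(W[m][:,:2],c+' ledge'); print(np.median(z[m]))
    m=reg&(z>.09)&(z<.115); m=cv2.morphologyEx(m.astype(np.uint8),cv2.MORPH_OPEN,np.ones((2,2)))>0
    n,l,st,_=cv2.connectedComponentsWithStats(m.astype(np.uint8));print(st[1:])
    for k in range(1,n):
        if st[k,4]>200: rect(W[l==k][:,:2],c+' walls')
    reg=wk&(abs(x-.47)<.13)&(abs(y+.07)<.08)&(hsv[...,0]>40)&(hsv[...,0]<90)&(hsv[...,1]>80)&(z<.02);rect(W[reg][:,:2],c+' green')
E
```

```text
top lid [nan nan] [0. 0.] 0.0 3579
0.003277004482684111
top plate [ 470.3 -278.6] [112.8 153. ] 86.46 3221
top handle [ 473.8 -275.3] [59.3 14.6] 86.42 247
[ 0.4732 -0.2739  0.0459] 0.04871795470261386
top ledge [451.2 233. ] [145.6  30.5] 70.29 1444
0.1003802670713747
[[ 125   54   18    8   82]
 [ 116  101  121  128 2841]]
top walls [413.  169.1] [2.1 0. ] -109.11 2841
top green [474.8 -71.1] [107.  132.3] 83.59 2596
side lid [ 456.9 -282.9] [113.5 183. ] 78.07 1475
0.005878150025582465
side plate [ 469.2 -279.6] [126.1 156.2] 84.59 1299
side handle [ 471.6 -274.5] [62.5 14.2] 86.12 102
[ 0.4711 -0.2687  0.0472] 0.05177408661095388
side ledge [450.1 232.5] [148.   33.7] 71.92 1146
0.1027560922818152
[[ 223  214  138   92 2763]
 [ 157  277   10   21  145]]
side walls [480.9 222.3] [291.6 163.4] 34.84 2763
side green [473.1 -69.6] [110.3 131.2] 83.11 1296
```

```bash
python3 - <<'E'
import cv2
a=cv2.imread('pics/top0.png'); cv2.imwrite('pics/top0h.png',cv2.resize(a[80:260,100:260],None,fx=4,fy=3.3*4/3.3)[:600])
cv2.imwrite('pics/top0l.png',cv2.resize(a[150:260,290:470],None,fx=4,fy=4))
E
python3 - <<'E'
from h import *
for c in ['top','side']:
    f=np.load(c+'0.npz');p=f['p'];W=f['W'];hsv=cv2.cvtColor(p,cv2.COLOR_RGB2HSV)
    x,y,z=W[...,0],W[...,1],W[...,2]
    red=(hsv[...,1]>150)&((hsv[...,0]<8)|(hsv[...,0]>172)); blue=(hsv[...,1]>120)&(hsv[...,0]>100)&(hsv[...,0]<130)
    m=(abs(x-.54)<.15)&(abs(y-.2)<.15)&(z>.09)&(z<.108)&(red|blue)
    P=W[m][:,:2]; P=P[np.isfinite(P).all(1)]
    for th in np.radians(np.arange(-22,-16,.5)):
        R=np.array([[np.cos(th),-np.sin(th)],[np.sin(th),np.cos(th)]]); q=P@R
        lo=np.percentile(q,1,0);hi=np.percentile(q,99,0)
        o=R@np.array([(lo[0]+hi[0])/2+.011,(lo[1]+hi[1])/2])
        print(c,round(np.degrees(th),1),np.round(hi-lo,4),np.round(o,4))
E
```

```text
top -22.0 [0.2009 0.1492] [0.5413 0.2   ]
top -21.5 [0.2003 0.1482] [0.5414 0.2001]
top -21.0 [0.1996 0.1472] [0.5415 0.2003]
top -20.5 [0.199  0.1463] [0.5415 0.2005]
top -20.0 [0.1987 0.1454] [0.5415 0.2007]
top -19.5 [0.1987 0.1448] [0.5417 0.2009]
top -19.0 [0.1988 0.1449] [0.5416 0.201 ]
top -18.5 [0.1988 0.1455] [0.5417 0.201 ]
top -18.0 [0.1992 0.1465] [0.5417 0.2009]
top -17.5 [0.1997 0.1475] [0.5416 0.201 ]
top -17.0 [0.2004 0.1484] [0.5416 0.201 ]
top -16.5 [0.2011 0.1496] [0.5416 0.201 ]
side -22.0 [0.2018 0.1498] [0.5396 0.2028]
side -21.5 [0.201  0.1485] [0.5397 0.2029]
side -21.0 [0.2004 0.1475] [0.5399 0.2028]
side -20.5 [0.1998 0.1464] [0.5399 0.2028]
side -20.0 [0.1995 0.1453] [0.5401 0.2029]
side -19.5 [0.1992 0.1445] [0.5402 0.2028]
side -19.0 [0.1993 0.1446] [0.5404 0.2029]
side -18.5 [0.1993 0.1449] [0.5405 0.2033]
side -18.0 [0.1994 0.1457] [0.5404 0.2035]
side -17.5 [0.1997 0.1465] [0.5404 0.2039]
side -17.0 [0.2004 0.1477] [0.5404 0.2041]
side -16.5 [0.2012 0.1489] [0.5405 0.2043]
```

View pics/top0h.png

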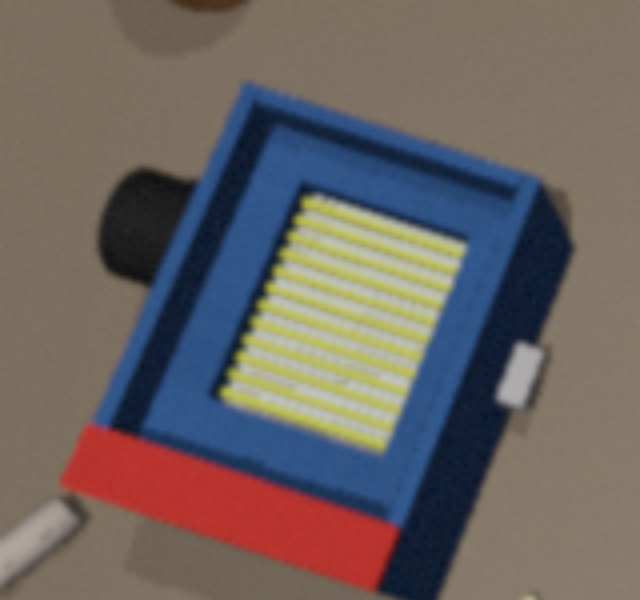

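View pics/top0l.png

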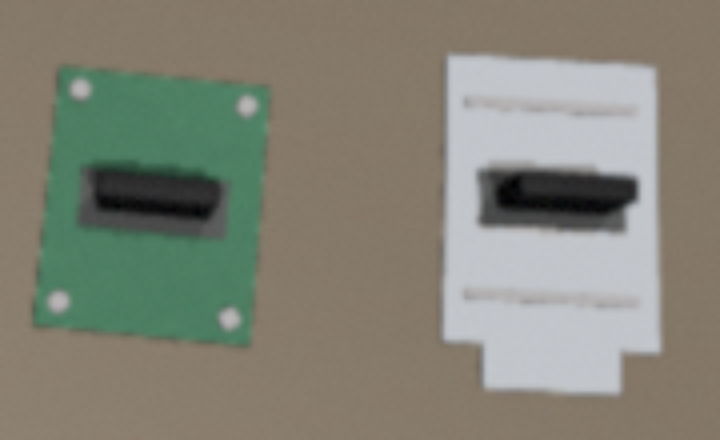

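```bash
python3 - <<'E'
from h import *
from scipy.spatial.transform import Rotation as R
s=state();q=s['tool_rot'];M=R.from_quat(np.r_[q[1:],q[0]]).as_matrix();print(M.round(3),s['tool_pos'],s['time']);a=np.degrees(np.arctan2(M[1,2],M[0,2]))
print(a,'turn to lid y',np.radians([86.45-a,86.45-180-a]),'to housing y',np.radians([70.75-a,70.75-180-a]),s['joint_pos'])
E
```

```text
[[-0.    -0.961  0.278]
 [-0.     0.278  0.961]
 [-1.     0.    -0.   ]] [0.17379555 0.6003238  0.23127682] 0.55
73.85250550043833 turn to lid y [ 0.21986776 -2.9217249 ] to housing y [-0.05414894 -3.19574159] [ 1.16998427e+00  5.27220694e-02  1.61292183e+00  1.70772790e-05
  1.47599069e+00 -1.18986732e-01]
```

Call:
play_rows([
  [-1,[0.04,-0.03,0],0],
  [-1,[0.08,-0.06,0],0],
  [-1,[0.12,-0.09,0],0],
  [-1,[0.16,-0.12,0],0],
  [-1,[0.2,-0.15,0],0],
])

```text
time: 1.05
tool_pos: [0.3751, 0.449, 0.2316]
tool_rot: [0.565, -0.425, 0.565, 0.425]
contact_force: [0.1, 0.1, -0.2]
gripper_width: 1.001
```

Call:
play_rows([
  [-1,[0.02,-0.045,0],0.04],
  [-1,[0.04,-0.09,0],0.08],
  [-1,[0.06,-0.135,0],0.12],
  [-1,[0.08,-0.18,0],0.16],
  [-1,[0.098,-0.225,0],0.22],
])

```text
time: 1.55
tool_pos: [0.4724, 0.2235, 0.2316]
tool_rot: [0.515, -0.485, 0.514, 0.485]
contact_force: [0.9, 0.5, -0.5]
gripper_width: 1.001
```

Call:
play_rows([
  [-1,[0,-0.049,0],0],
  [-1,[0,-0.098,0],0],
  [-1,[0,-0.147,0],0],
  [-1,[0,-0.196,0],0],
  [-1,[0,-0.245,0],0],
])

```text
time: 2.05
tool_pos: [0.4715, -0.0216, 0.2317]
tool_rot: [0.515, -0.485, 0.515, 0.484]
contact_force: [0.8, 0.2, -0.6]
gripper_width: 0.996
```

Call:
play_rows([
  [-1,[0,-0.049,0],0],
  [-1,[0,-0.098,0],0],
  [-1,[0,-0.147,0],0],
  [-1,[0,-0.196,0],0],
  [-1,[0,-0.245,0],0],
])

```text
time: 2.55
tool_pos: [0.4714, -0.2668, 0.2317]
tool_rot: [0.515, -0.485, 0.515, 0.484]
contact_force: [1.7, -0.7, -0.8]
gripper_width: 0.998
```

```bash
python3 - <<'E'
from h import *
np.set_printoptions(precision=4,suppress=True)
from scipy.spatial.transform import Rotation as R
s=state();q=s['tool_rot'];M=R.from_quat(np.r_[q[1:],q[0]]).as_matrix();print(s['tool_pos'],np.degrees(np.arctan2(M[1,2],M[0,2])),s['time'])
i=cams.camera_info('wrist')
p,d=save('wrist','w1');W=cloud('wrist',d);z=W[...,2]
for t in ['lid_handle','lid_lip']: print(t,[(np.round(r['at'],4),round(r['score'],2)) for r in nets.landmark_of('wrist',t)[:3]])
m=(abs(W[...,0]-.47)<.05)&(abs(W[...,1]+.277)<.05)&(z>.035)&(z<.06)
r=cv2.minAreaRect(W[m][:,:2].astype(np.float32)*1000);print(r,np.median(z[m]),m.sum())
E
```

```text
[ 0.4714 -0.2668  0.2317] 86.43490777449806 2.55
lid_handle [(array([ 0.4746, -0.2716,  0.0281]), 0.63)]
lid_lip [(array([ 0.3755, -0.2684, -0.0003]), 0.98)]
((471.2173767089844, -285.9432373046875), (59.71226119995117, 14.303376197814941), 86.54936218261719) 0.048614251454535164 808
```

View pics/w1.png

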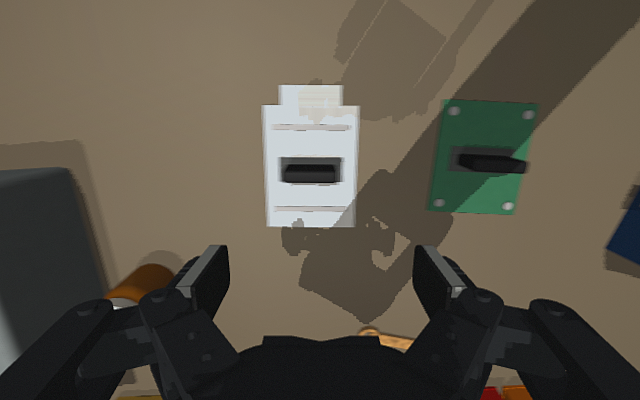

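Call:
play_rows([
  [-1,[0,-0.01,-0.03],0],
  [-1,[0,-0.01,-0.06],0],
  [-1,[0,-0.01,-0.08],0],
  [-1,[0,-0.01,-0.08],0],
])

```text
time: 3.1
tool_pos: [0.4699, -0.272, 0.1475]
tool_rot: [0.515, -0.482, 0.515, 0.487]
contact_force: [-0.5, 0.4, -0.3]
gripper_width: 1.001
```

```bash
python3 - <<'E'
from h import *
np.set_printoptions(precision=4,suppress=True)
s=state();print(s['tool_pos'],s['joint_vel'])
p,d=save('wrist','w2');W=cloud('wrist',d);z=W[...,2]
for t in ['lid_handle','lid_lip']: print(t,[(np.round(r['at'],4),round(r['score'],2)) for r in nets.landmark_of('wrist',t)[:3]])
m=(abs(W[...,0]-.47)<.05)&(abs(W[...,1]+.277)<.05)&(z>.035)&(z<.06)
r=cv2.minAreaRect(W[m][:,:2].astype(np.float32)*1000);print(r,np.median(z[m]),m.sum())
print(proj('wrist',[[.4715,-.277,.049],[.4715,-.307,.049],[.4715,-.247,.049]]))
E
```

```text
[ 0.4699 -0.272   0.1475] [ 0.0007 -0.0308 -0.0595 -0.0012  0.0242 -0.0016]
lid_handle [(array([ 0.4693, -0.2735,  0.0265]), 0.85)]
lid_lip [(array([ 0.3766, -0.2693,  0.0008]), 0.74)]
((473.98052978515625, -280.0982971191406), (59.52126693725586, 14.33541488647461), 85.89397430419922) 0.051037273600977026 1448
[[319.5952 193.3058]
 [283.5095 195.4301]
 [355.8288 191.1729]]
```

View pics/w2.png

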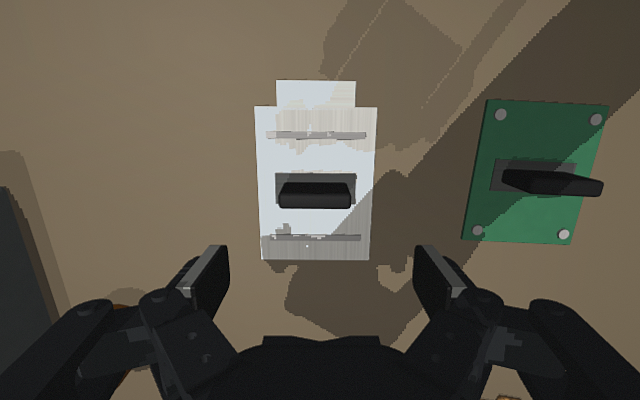

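Call:
play_rows([
  [-1,[0,0,0],0],
  [-1,[0,0,0],0],
])

```text
time: 3.45
tool_pos: [0.4726, -0.275, 0.1531]
tool_rot: [0.515, -0.485, 0.515, 0.483]
contact_force: [-0.2, 0.6, -0.3]
gripper_width: 1.002
```

```bash
python3 - <<'E'
from h import *
np.set_printoptions(precision=4,suppress=True)
s=state();print(s['tool_pos'],s['tool_rot'],s['joint_vel'],s['joint_pos'],s['time'])
p,d=save('wrist','w3');W=cloud('wrist',d);z=W[...,2]
m=(abs(W[...,0]-.47)<.05)&(abs(W[...,1]+.277)<.05)&(z>.035)&(z<.06)
r=cv2.minAreaRect(W[m][:,:2].astype(np.float32)*1000);print(r,np.median(z[m]),m.sum())
E
```

```text
[ 0.4726 -0.275   0.1531] [ 0.5153 -0.4854  0.5149  0.4834] [-0.0031  0.0055  0.0062 -0.0014 -0.0027 -0.0009] [-0.6631 -0.0744  1.8724  0.      1.3407 -2.1725] 3.45
((471.90234375, -278.5258483886719), (59.672760009765625, 14.452218055725098), 84.64524841308594) 0.04840024920855729 1329
```

Call:
play_rows([
  [-1,[0,-0.002,-0.04],0],
  [-1,[0,-0.002,-0.075],0],
  [-1,[0,-0.002,-0.105],0],
  [-1,[0,-0.002,-0.128],0],
  [-1,[0,-0.002,-0.139],0],
])

```text
time: 4.0
tool_pos: [0.4706, -0.2758, 0.0102]
tool_rot: [0.515, -0.483, 0.515, 0.485]
contact_force: [-0.2, -0.4, -1.0]
gripper_width: 0.999
```

Call:
play_rows([
  [-1,[0,0,0],0],
  [-1,[0,0,0],0],
])

```text
time: 4.2
tool_pos: [0.4726, -0.2773, 0.0136]
tool_rot: [0.515, -0.485, 0.515, 0.484]
contact_force: [0.4, 0.5, 0.7]
gripper_width: 0.997
```

```bash
python3 - <<'E'
from h import *
s=state();print(s['tool_pos'],s['contact_force'])
save('wrist','w4');save('side','s4')
a=cv2.imread('pics/s4.png');cv2.imwrite('pics/s4c.png',cv2.resize(a[90:220,280:420],None,fx=4,fy=4))
E
```

```text
[ 0.47262634 -0.27732966  0.01357264] [0.40630356 0.50877389 0.66770198]
```

View pics/w4.png

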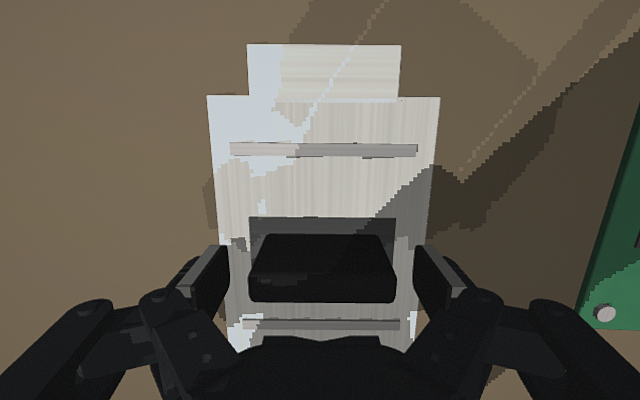

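View pics/s4c.png

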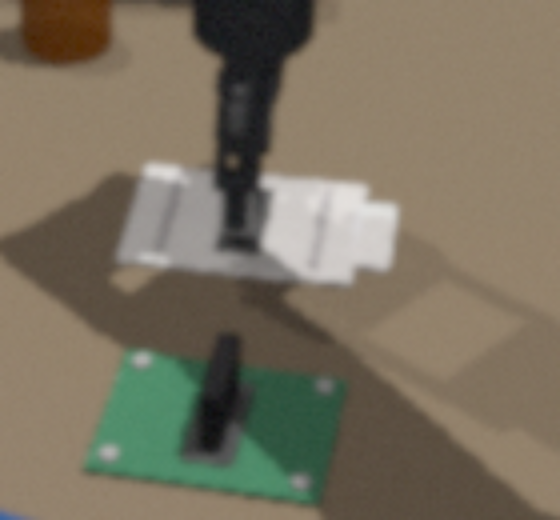

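Call:
play_rows([
  [0.6,[0,0,0],0],
  [1,[0,0,0],0],
  [1,[0,0,0],0],
  [1,[0,0,0],0],
  [1,[0,0,0],0],
])

```text
time: 4.8
tool_pos: [0.4727, -0.2772, 0.0138]
tool_rot: [0.515, -0.485, 0.515, 0.484]
contact_force: [-0.3, 0.8, 5.5]
gripper_width: 0.692
```

Call:
play_rows([
  [1,[0,0,0.02],0],
  [1,[0,0,0.04],0],
  [1,[0,0,0.08],0],
  [1,[0,0,0.12],0],
  [1,[0,0,0.16],0],
])

```text
time: 5.3
tool_pos: [0.4708, -0.2759, 0.1722]
tool_rot: [0.515, -0.483, 0.515, 0.485]
contact_force: [0.7, -0.0, -3.9]
gripper_width: 0.692
```

```bash
python3 - <<'E'
from h import *
s=state();print(s['tool_pos'],s['contact_force'],s['gripper_width'])
save('wrist','w5');save('side','s5')
a=cv2.imread('pics/s5.png');cv2.imwrite('pics/s5c.png',cv2.resize(a[40:220,280:420],None,fx=3.3,fy=3.3))
E
```

```text
[ 0.47078144 -0.27593146  0.17224186] [ 0.69455054 -0.01221862 -3.87090815] 0.6917605944432706
```

View pics/w5.png

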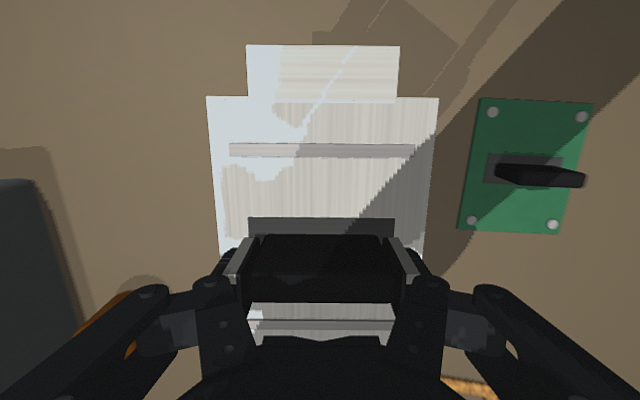

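View pics/s5c.png

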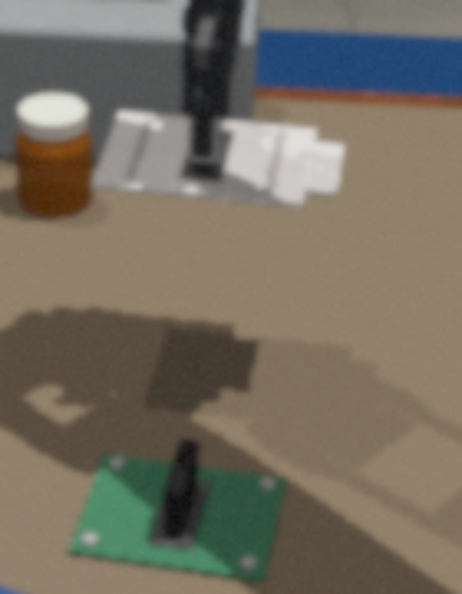

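Call:
play_rows([
  [1,[0.009,0.047,0.0],-0.03],
  [1,[0.018,0.094,0],-0.06],
  [1,[0.027,0.141,0],-0.09],
  [1,[0.036,0.188,0],-0.12],
  [1,[0.044,0.235,0],-0.137],
])

```text
time: 5.9
tool_pos: [0.5144, -0.0396, 0.1695]
tool_rot: [0.547, -0.447, 0.548, 0.449]
contact_force: [1.1, 0.0, -4.2]
gripper_width: 0.688
```

Call:
play_rows([
  [1,[0.009,0.047,0.0],-0.03],
  [1,[0.018,0.094,0],-0.06],
  [1,[0.027,0.141,0],-0.09],
  [1,[0.036,0.19,0],-0.12],
  [1,[0.0435,0.237,0],-0.137],
])

```text
time: 6.4
tool_pos: [0.5579, 0.1971, 0.1692]
tool_rot: [0.575, -0.409, 0.578, 0.41]
contact_force: [1.2, -0.1, -3.4]
gripper_width: 0.687
```

Call:
play_rows([
  [1,[0,0,-0.01],0],
  [1,[0,0,-0.02],0],
  [1,[0,0,-0.02],0],
  [1,[0,0,-0.02],0],
])

```text
time: 6.8
tool_pos: [0.5584, 0.1938, 0.1506]
tool_rot: [0.576, -0.409, 0.578, 0.409]
contact_force: [0.5, -0.4, -3.1]
gripper_width: 0.691
```

```bash
python3 - <<'E'
from h import *
from scipy.spatial.transform import Rotation as R
s=state();q=s['tool_rot'];M=R.from_quat(np.r_[q[1:],q[0]]).as_matrix();print(s['tool_pos'],np.degrees(np.arctan2(M[1,2],M[0,2])),s['time'],s['contact_force'])
save('wrist','w6');save('side','s6');save('top','t6')
a=cv2.imread('pics/s6.png');cv2.imwrite('pics/s6c.png',cv2.resize(a[150:340,200:400],None,fx=3,fy=3))
for c in ['side','top','wrist']:
  for t in ['lid_handle','lid_lip']: print(c,t,[(np.round(r['at'],4),round(r['score'],2)) for r in nets.landmark_of(c,t)[:2]])
E
```

```text
[0.55836408 0.19384239 0.15055974] 70.66249005748693 6.8 [ 0.4761863  -0.37554008 -3.05354843]
side lid_handle [(array([0.5582, 0.1918, 0.1651]), 0.91), (array([ 0.4782, -0.0746,  0.0299]), 0.22)]
side lid_lip [(array([0.4647, 0.2298, 0.1442]), 0.97)]
top lid_handle [(array([0.5572, 0.1935, 0.1647]), 0.71)]
top lid_lip [(array([0.4656, 0.2253, 0.1455]), 0.66)]
wrist lid_handle [(array([0.5576, 0.1958, 0.1621]), 0.65)]
wrist lid_lip [(array([0.467 , 0.229 , 0.1393]), 0.9)]
```

View pics/w6.png

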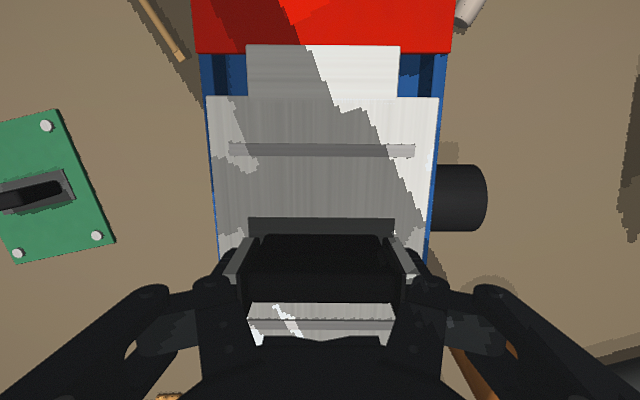

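View pics/s6c.png

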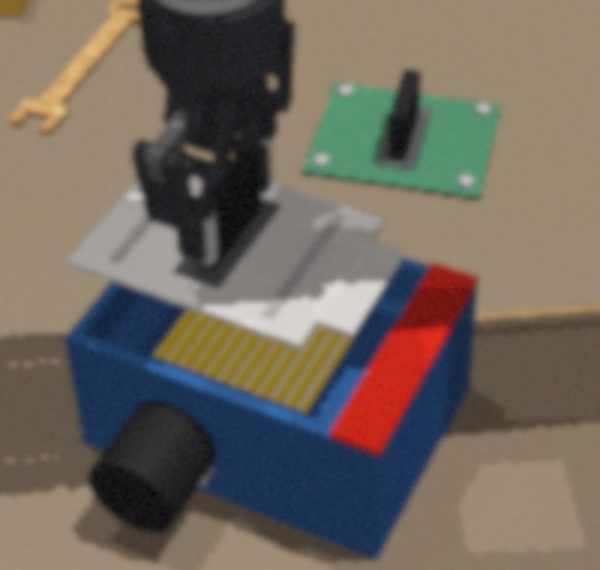

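Call:
play_rows([
  [1,[0.004,0,-0.005],0],
  [1,[0.004,0,-0.015],0],
  [1,[0.004,0,-0.025],0],
  [1,[0.004,0,-0.032],0],
  [1,[0.004,0,-0.032],0],
])

```text
time: 7.75
tool_pos: [0.5618, 0.1951, 0.1178]
tool_rot: [0.575, -0.409, 0.578, 0.41]
contact_force: [0.2, 0.2, -2.8]
gripper_width: 0.689
```

Call:
play_rows([
  [1,[0,0,-0.003],0],
  [1,[0,0,-0.006],0],
  [1,[0,0,-0.009],0],
  [1,[0,0,-0.011],0],
  [1,[0,0,-0.011],0],
])

```text
time: 8.25
tool_pos: [0.5636, 0.1955, 0.1115]
tool_rot: [0.577, -0.41, 0.576, 0.409]
contact_force: [-4.7, 0.2, 4.9]
gripper_width: 0.691
```

```bash
python3 - <<'E'
from h import *
s=state();print(s['tool_pos'],s['time'],s['contact_force'],s['ft_torque'])
save('wrist','w7');save('side','s7')
a=cv2.imread('pics/s7.png');cv2.imwrite('pics/s7c.png',cv2.resize(a[150:340,200:400],None,fx=3,fy=3))
for c in ['side','wrist']:
  for t in ['lid_handle','lid_lip']: print(c,t,[(np.round(r['at'],4),round(r['score'],2)) for r in nets.landmark_of(c,t)[:2]])
E
```

```text
[0.5636465  0.19550933 0.11148254] 8.25 [-4.73368825  0.20508379  4.87197591] [-0.40249126  0.51002253 -0.13395872]
side lid_handle []
side lid_lip [(array([0.47  , 0.2314, 0.1012]), 0.58)]
wrist lid_handle [(array([0.5618, 0.1984, 0.1242]), 0.89)]
wrist lid_lip [(array([0.4723, 0.23  , 0.0955]), 0.67)]
```

View pics/w7.png

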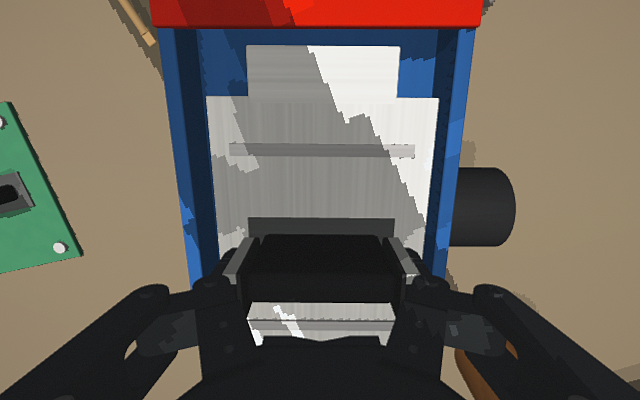

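View pics/s7c.png

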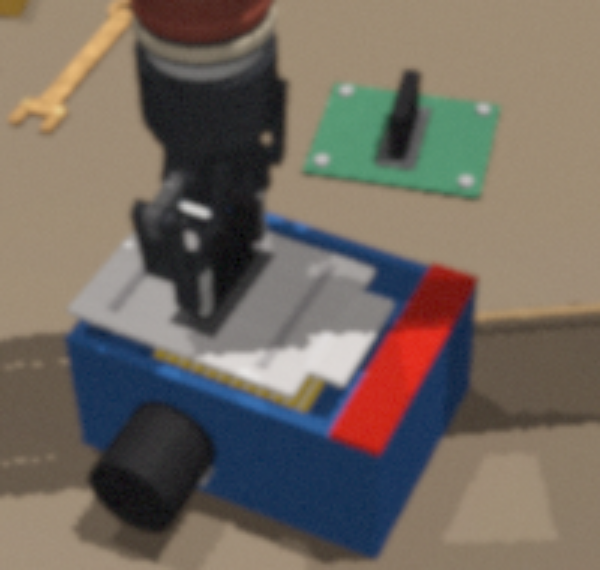

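Call:
play_rows([
  [1,[0,0,-0.002],0],
  [1,[0,0,-0.004],0],
  [1,[0,0,-0.006],0],
  [1,[0,0,-0.008],0],
  [1,[0,0,-0.008],0],
])

```text
time: 9.05
tool_pos: [0.5629, 0.1967, 0.1053]
tool_rot: [0.576, -0.409, 0.576, 0.41]
contact_force: [-15.0, 3.0, 14.9]
gripper_width: 0.694
```

```bash
cat > look.py <<'E'
from h import *
import sys
n=sys.argv[1]
s=state();print(s['tool_pos'].round(4),s['tool_rot'].round(4),s['time'],s['contact_force'].round(1),s['ft_torque'].round(2),s['gripper_width'])
p,d=save('wrist','w'+n);W=cloud('wrist',d)
# lid plane fit from wrist depth: region of plate (pixels of plate between handle and lip)
r=W[100:140,250:390].reshape(-1,3); r=r[np.isfinite(r).all(1)]
c=np.median(r,0); 
for _ in range(3):
    A=np.c_[r,np.ones(len(r))]; 
    co=np.linalg.lstsq(np.c_[r[:,:2],np.ones(len(r))],r[:,2],rcond=None)[0]; e=abs(r[:,2]-np.c_[r[:,:2],np.ones(len(r))]@co); r=r[e<max(.004,np.percentile(e,80))] 
h=np.array([np.cos(np.radians(-19.25)),np.sin(np.radians(-19.25))])
print('slope along housing x deg',np.degrees(np.arctan(co[:2]@h)),'across',np.degrees(np.arctan(co[:2]@np.array([-h[1],h[0]]))),len(r))
p2,_=save('side','s'+n)
cv2.imwrite(f'pics/s{n}c.png',cv2.resize(p2[150:340,200:400,::-1],None,fx=3,fy=3))
E
python3 look.py 8
```

```text
[0.5629 0.1967 0.1053] [ 0.5765 -0.4087  0.5764  0.4103] 9.05 [-15.    3.   14.9] [-0.08  1.54 -0.2 ] 0.6937620154322255
slope along housing x deg 5.538647670306699 across -0.0404090371843995 5572
```

View pics/s8c.png

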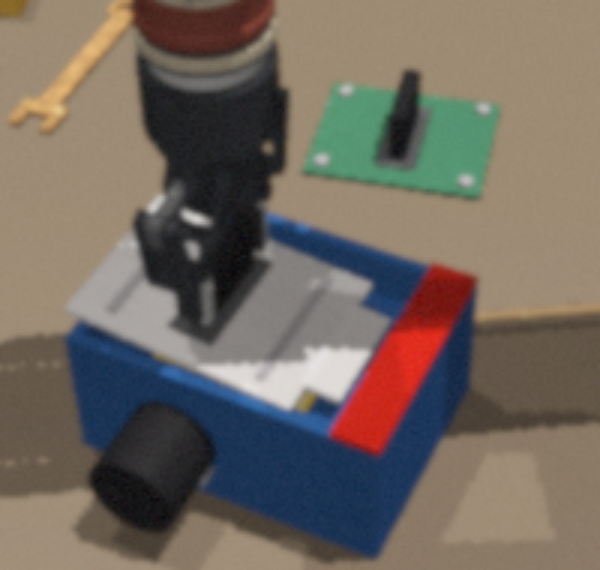

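View pics/w8.png

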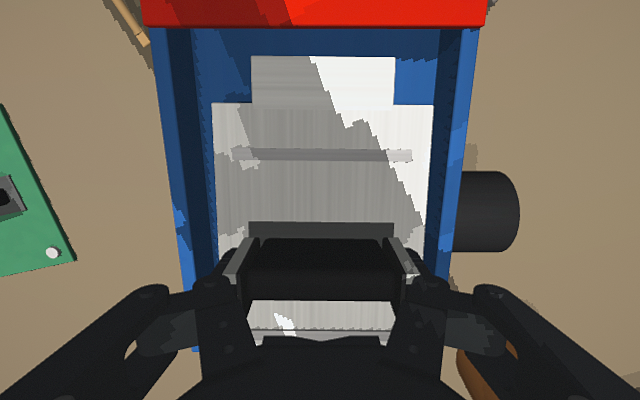

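Call:
play_rows([
  [1,[0,0,-0.002],0],
  [1,[0,0,-0.004],0],
  [1,[0,0,-0.004],0],
])

```text
time: 9.45
tool_pos: [0.562, 0.1972, 0.1007]
tool_rot: [0.576, -0.408, 0.577, 0.411]
contact_force: [-15.8, 4.6, 14.9]
gripper_width: 0.691
```

```bash
python3 look.py 9
```

```text
[0.562  0.1972 0.1007] [ 0.5761 -0.4081  0.5768  0.411 ] 9.45 [-15.8   4.6  14.9] [ 0.19  1.78 -0.16] 0.6907956279184858
slope along housing x deg 9.446961597566753 across -0.04620802181370036 5544
```

Call:
play_rows([
  [1,[0,0,0.005],0],
  [1,[-0.006,0.002,0.009],0],
  [1,[-0.013,0.0045,0.009],0],
  [1,[-0.02,0.007,0.009],0],
  [1,[-0.02,0.007,0.009],0],
])

```text
time: 10.05
tool_pos: [0.5417, 0.2025, 0.1054]
tool_rot: [0.576, -0.409, 0.577, 0.41]
contact_force: [0.1, -0.4, -3.6]
gripper_width: 0.694
```

```bash
python3 look.py 10
```

```text
[0.5417 0.2025 0.1054] [ 0.5758 -0.4093  0.577   0.4099] 10.05 [ 0.1 -0.4 -3.6] [-0.    0.01 -0.  ] 0.6936088284075272
slope along housing x deg 8.930923358292715 across -0.11825941693658906 5552
```

View pics/s10c.png

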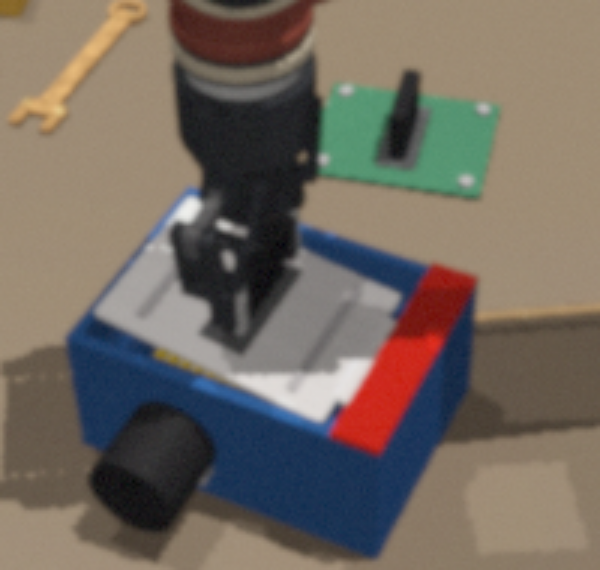

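View pics/w10.png

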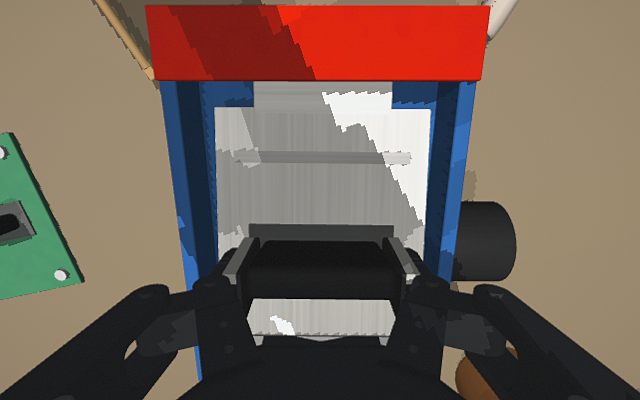

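Call:
play_rows([
  [1,[-0.003,0.001,0],0],
  [1,[-0.005,0.002,0],0],
  [1,[-0.005,0.002,-0.003],0],
  [1,[-0.005,0.002,-0.006],0],
  [1,[-0.005,0.002,-0.006],0],
])

```text
time: 10.65
tool_pos: [0.5378, 0.2042, 0.0994]
tool_rot: [0.576, -0.409, 0.577, 0.41]
contact_force: [-0.2, 0.1, -3.5]
gripper_width: 0.691
```

```bash
python3 look.py 11
```

```text
[0.5378 0.2042 0.0994] [ 0.5761 -0.4092  0.577   0.4096] 10.65 [-0.2  0.1 -3.5] [-0.   -0.02  0.01] 0.6913884468007749
slope along housing x deg 8.868792257951197 across -0.11856069339782215 5558
```

View pics/w11.png

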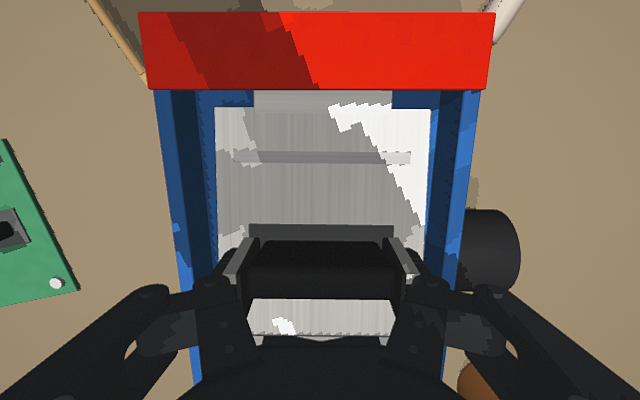

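Call:
play_rows([
  [1,[0,0,-0.003],0],
  [1,[0,0,-0.006],0],
  [1,[0.001,0,-0.009],0],
  [1,[0.002,-0.001,-0.012],0],
  [1,[0.002,-0.001,-0.012],0],
])

```text
time: 11.25
tool_pos: [0.5424, 0.2036, 0.0905]
tool_rot: [0.578, -0.41, 0.575, 0.409]
contact_force: [2.6, -0.4, 5.0]
gripper_width: 0.691
```

```bash
python3 look.py 12
```

```text
[0.5424 0.2036 0.0905] [ 0.5782 -0.4097  0.5752  0.4087] 11.25 [ 2.6 -0.4  5. ] [ 0.09  0.18 -0.08] 0.6905916596174019
slope along housing x deg 4.40634761806386 across 0.07406178634053795 5582
```

View pics/w12.png

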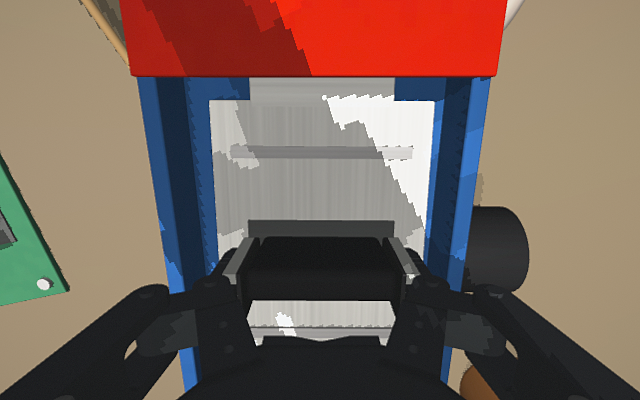

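Call:
play_rows([
  [1,[0,0,-0.003],0],
  [1,[0,0,-0.006],0],
  [1,[0,0,-0.008],0],
  [1,[0,0,-0.008],0],
])

```text
time: 11.75
tool_pos: [0.5434, 0.2035, 0.083]
tool_rot: [0.579, -0.411, 0.574, 0.408]
contact_force: [6.5, -1.2, 6.3]
gripper_width: 0.689
```

```bash
python3 look.py 13
```

```text
[0.5434 0.2035 0.083 ] [ 0.5787 -0.4107  0.5743  0.4081] 11.75 [ 6.5 -1.2  6.3] [-0.15 -0.31  0.02] 0.689224047206542
slope along housing x deg 0.02877207229533721 across -0.003066686270241166 5582
```

View pics/s13c.png

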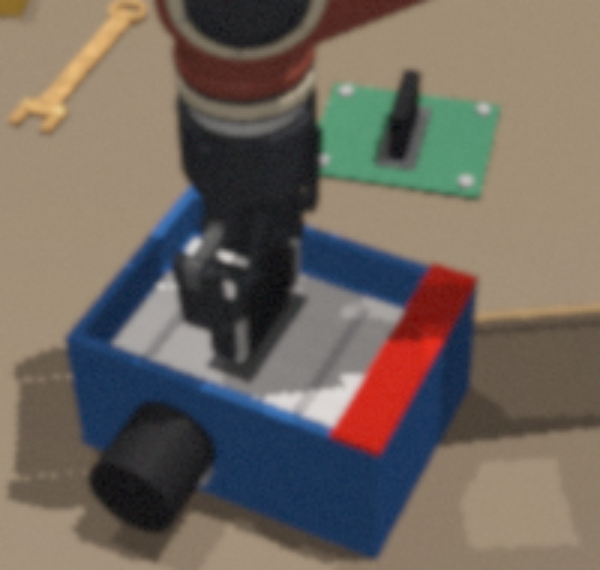

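View pics/w13.png

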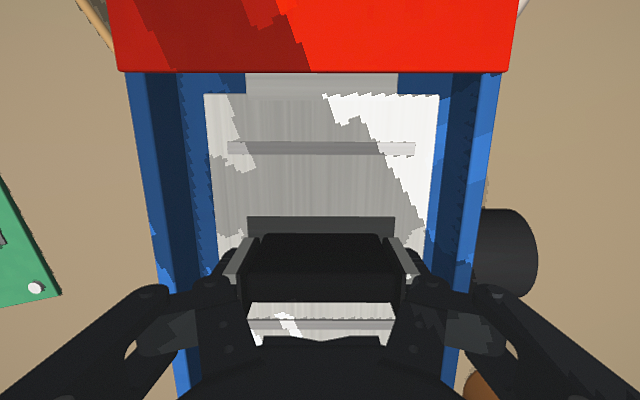

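Call:
play_rows([
  [1,[0,0,0.002],0],
  [0,[0,0,0.003],0],
  [-0.65,[0,0,0.004],0],
  [-0.65,[0,0,0.005],0],
  [-0.65,[0,0,0.005],0],
])

```text
time: 12.35
tool_pos: [0.5398, 0.2033, 0.085]
tool_rot: [0.576, -0.409, 0.577, 0.41]
contact_force: [-0.3, -0.0, -0.1]
gripper_width: 0.826
```

```bash
python3 look.py 14
```

```text
[0.5398 0.2033 0.085 ] [ 0.5762 -0.4094  0.5767  0.4096] 12.35 [-0.3 -0.  -0.1] [-0.01 -0.02 -0.03] 0.8262172121902901
slope along housing x deg -0.07931843133523002 across 0.01695053056022345 5580
```

View pics/w14.png

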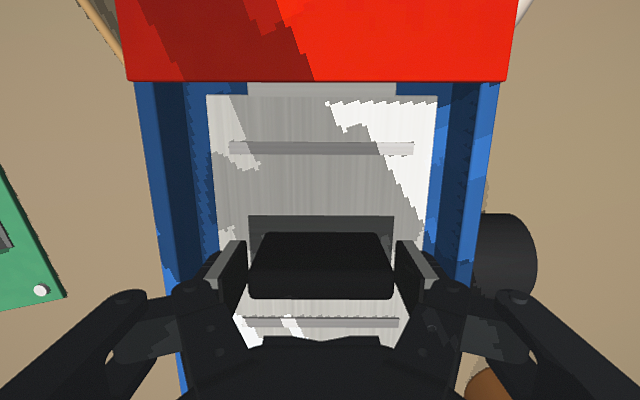

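Fingers are clear of the handle on both sides (gaps at columns 248 and 393). Raise straight up and check.

Call:
play_rows([
  [-0.65,[0,0,0.015],0],
  [-0.65,[0,0,0.04],0],
  [-0.65,[0,0,0.08],0],
  [-0.65,[0,0,0.12],0],
  [-0.65,[0,0,0.14],0],
])

```text
time: 12.95
tool_pos: [0.542, 0.2038, 0.2315]
tool_rot: [0.579, -0.41, 0.574, 0.408]
contact_force: [0.0, 0.0, 0.9]
gripper_width: 0.823
```

Call:
play_rows([
  [-0.65,[-0.03,-0.04,0.02],0],
  [-0.65,[-0.06,-0.08,0.02],0],
  [-0.65,[-0.09,-0.12,0.02],0],
  [-0.65,[-0.12,-0.16,0.02],0],
  [-0.65,[-0.12,-0.16,0.02],0],
])

```text
time: 13.45
tool_pos: [0.4182, 0.0406, 0.2463]
tool_rot: [0.578, -0.409, 0.577, 0.407]
contact_force: [-0.2, 0.3, 1.1]
gripper_width: 0.826
```

```bash
python3 - <<'E'
from h import *
th=np.radians(-19.25);R=np.array([[np.cos(th),-np.sin(th)],[np.sin(th),np.cos(th)]]);o=np.array([.5413,.2013])
for c in ['top','side']:
  p,d=save(c,c[0]+'15');W=cloud(c,d);hsv=cv2.cvtColor(p,cv2.COLOR_RGB2HSV)
  cv2.imwrite(f'pics/{c[0]}15c.png',cv2.resize(p[(80 if c=="top" else 190):(260 if c=="top" else 340),(100 if c=="top" else 210):(260 if c=="top" else 370),::-1],None,fx=3,fy=3))
  for t in ['lid_handle','lid_lip','plain_handle']:
    for r in nets.landmark_of(c,t)[:2]:
      a=np.array(r['at']); print(c,t,a.round(4),'housing',((a[:2]-o)@R).round(4),round(r['score'],2))
  H=(W[...,:2]-o)@R; z=W[...,2]
  m=(hsv[...,1]<60)&(abs(H[...,1])<.06)&(H[...,0]>-.09)&(H[...,0]<.082)&(z>.05)&(z<.09)
  q=np.c_[H[m],z[m]]; co=np.linalg.lstsq(np.c_[q[:,:2],np.ones(len(q))],q[:,2],rcond=None)[0]
  print('plate: x',np.percentile(q[:,0],[1,99]),'y',np.percentile(q[:,1],[1,99]),'z med',np.median(q[:,2]),'tilt deg',np.degrees(np.arctan(co[:2])),len(q))
  m=(abs(H)<.06).all(-1)&(z>.107)&(z<.13)&(hsv[...,2]<90); r=cv2.minAreaRect((H[m]*1000).astype(np.float32)); print('handle top in housing mm',r,np.median(z[m]))
print(state()['contact_force'],state()['time'])
E
```

```text
top plain_handle [ 0.4725 -0.0702  0.0242] housing [ 0.0246 -0.279 ] 0.88Traceback (most recent call last):
  File "<stdin>", line 12, in <module>
    return _quantile_unchecked(
        a, q, axis, out, overwrite_input, method, keepdims, weights)
    return _ureduce(a,
                    func=_quantile_ureduce_func,
    ...<5 lines>...
                    overwrite_input=overwrite_input,
                    method=method)
    r = func(a, **kwargs)
    result = _quantile(arr,
                       quantiles=q,
    ...<2 lines>...
                       out=out,
                       weights=wgt)
    slices_having_nans = np.isnan(arr[-1, ...])
                                  ~~~^^^^^^^^^
IndexError: index -1 is out of bounds for axis 0 with size 0
```

View pics/t15c.png

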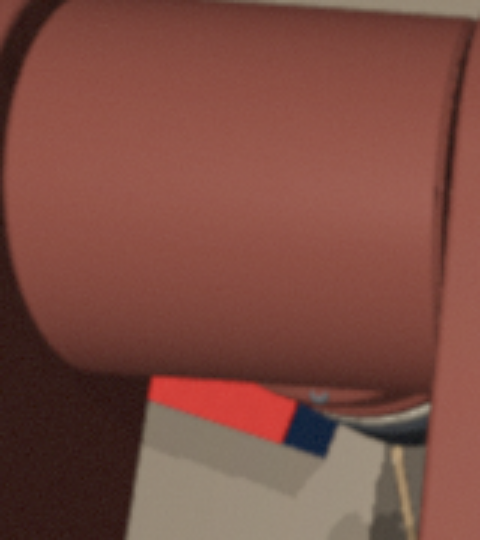

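Call:
play_rows([
  [-0.65,[0,-0.045,0],0],
  [-0.65,[0,-0.09,0],0],
  [-0.65,[0,-0.135,0],0],
  [-0.65,[0,-0.18,0],0],
  [-0.65,[0,-0.22,0],0],
])

```text
time: 14.15
tool_pos: [0.4213, -0.178, 0.2455]
tool_rot: [0.576, -0.41, 0.576, 0.41]
contact_force: [0.7, 0.8, -0.8]
gripper_width: 0.824
```

```bash
python3 - <<'E'
from h import *
th=np.radians(-19.25);R=np.array([[np.cos(th),-np.sin(th)],[np.sin(th),np.cos(th)]]);o=np.array([.5413,.2013])
for c in ['top','side']:
  p,d=save(c,c[0]+'16');W=cloud(c,d);hsv=cv2.cvtColor(p,cv2.COLOR_RGB2HSV)
  cv2.imwrite(f'pics/{c[0]}16c.png',cv2.resize(p[(80 if c=="top" else 190):(260 if c=="top" else 340),(100 if c=="top" else 210):(260 if c=="top" else 370),::-1],None,fx=3,fy=3))
  for t in ['lid_handle','lid_lip','plain_handle']:
    for r in nets.landmark_of(c,t)[:2]:
      a=np.array(r['at']); print(c,t,a.round(4),'housing',((a[:2]-o)@R).round(4),round(r['score'],2))
  H=(W[...,:2]-o)@R; z=W[...,2]
  m=(hsv[...,1]<60)&(abs(H[...,1])<.06)&(H[...,0]>-.09)&(H[...,0]<.082)&(z>.05)&(z<.09)
  q=np.c_[H[m],z[m]]
  if len(q)>50:
    co=np.linalg.lstsq(np.c_[q[:,:2],np.ones(len(q))],q[:,2],rcond=None)[0]
    print('plate: x',np.percentile(q[:,0],[1,99]),'y',np.percentile(q[:,1],[1,99]),'z med',np.median(q[:,2]),'tilt deg',np.degrees(np.arctan(co[:2])),len(q))
  m=(abs(H)<.06).all(-1)&(z>.107)&(z<.13)&(hsv[...,2]<90)
  if m.sum()>20: r=cv2.minAreaRect((H[m]*1000).astype(np.float32)); print('handle top in housing mm',r,np.median(z[m]))
print(state()['contact_force'],state()['time'])
E
```

```text
top lid_handle [0.5377 0.2011 0.1023] housing [-0.0033 -0.0014] 0.94
top lid_lip [0.4462 0.2362 0.0735] housing [-0.1013  0.0016] 0.79
top lid_lip [0.5425 0.1983 0.0027] housing [ 0.0021 -0.0024] 0.69
top plain_handle [ 0.4746 -0.0709  0.0227] housing [ 0.0268 -0.279 ] 0.75
plate: x [-0.0772786   0.07224649] y [-0.05248404  0.0565858 ] z med 0.07356079488985505 tilt deg [ 0.01695095 -0.04958923] 4431
handle top in housing mm ((-2.7724499702453613, 0.2730216979980469), (12.822681427001953, 57.42111587524414), 0.2799656093120575) 0.11688265860614364
side lid_handle [0.5371 0.2032 0.0966] housing [-0.0046  0.0004] 0.73
side lid_lip [0.4456 0.2355 0.0769] housing [-0.1016  0.0007] 0.88
side plain_handle [ 0.4789 -0.0723  0.0297] housing [ 0.0313 -0.2789] 0.91
plate: x [-0.07130297  0.07473955] y [-0.05786115  0.04696355] z med 0.0761324744283105 tilt deg [-0.24903427  0.54008739] 2938
handle top in housing mm ((-5.249517917633057, 1.3912429809570312), (13.258662223815918, 61.7725830078125), 0.9481950402259827) 0.11865497064336919
[ 0.27763692 -0.66780685 -0.65598467] 14.55
```

View pics/t16c.png

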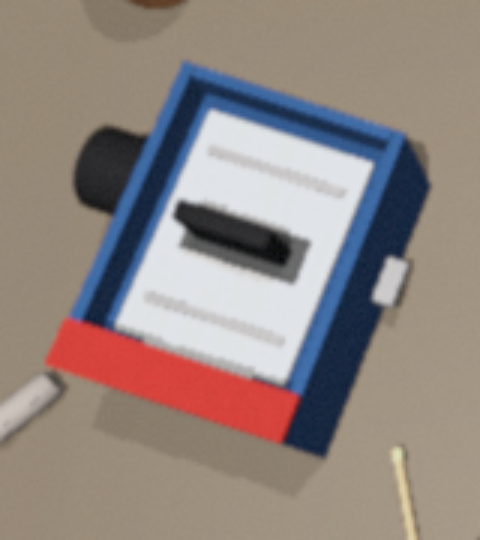

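View pics/s16c.png

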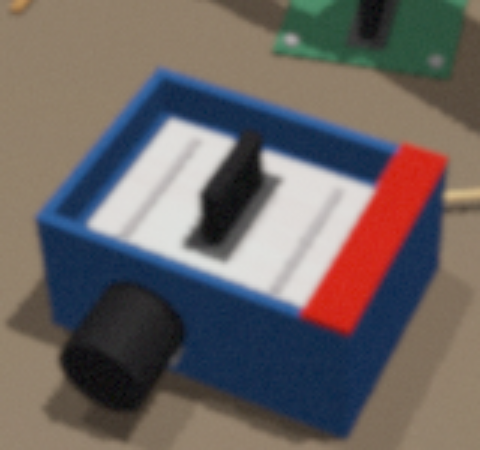

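```bash
python3 -c "
from plant import workorder
print(workorder.job_done())"
```

```text
the job is handed in; nothing more can be done
None
```

The bare-metal lid is seated flat in the blue housing with its lip under the red ledge, and I handed the job in at about 14.6 s of the 40 s allowed; no verdict is reported.

**How it was done:** I gripped the lid by the ends of its handle. Pressing its far end on the housing's far wall pivoted it in the grip to about 9° of tilt. I then slid the lip under the ledge, swung the lid down and released it.

**Last checks:**

| What | Measured | Allowed |
|---|---|---|
| Tilt of the seated lid | at most about 0.5° | 3.4° |
| Lip tip x in the housing frame | about −0.10 m | −0.108 to −0.086 m |
| Lip tip y in the housing frame | about 0.001 m | ±0.04 m |
| Turn from the housing's direction | under 1° | 11° |
| Green lid's shift from the start | within the 4 mm measuring noise | 30 mm |

- **Robot clear:** the gripper was over 0.3 m away from the housing when I handed in.
- **Forces:** the highest contact reading was about 22 N, when tilting the lid against the wall.
- **Disagreement:** the cameras gave the handle centre height as 0.102 m (top) and 0.097 m (side). The allowed range is 0.092 to 0.101 m. The depth readings of the plate (0.074 to 0.076 m) and the handle top (0.117 to 0.119 m) fit a lid resting properly on the rim. I took the top camera's figure as measurement error.

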